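# Release the transport bolt of a weighing cell with a hooked rod

### The arm

A 6-joint arm with a two-finger parallel gripper is mounted at the origin on a cart in front of the work surface, level with it; the furniture and walls round the work are solid. World frame = base frame: x ahead of the robot, y to its left, z up, the work surface at z = 0. Lengths are in m, angles in rad, forces in N, time in s.
With the tool pointing down it reaches from about 0.325 to 0.85 m from the base axis. Payload 15.5 kg.
Tool frame: the origin (TCP) lies between the finger pads; the fingertips stand 8 mm ahead of it and the grasp point (between the pads) lies 11 mm behind it; z points along the fingers, y is the line along which they close (so a half turn about z gives the same grasp; the last joint's range is limited). The gripper opens to 91 mm and grips with 3 to 60 N. Pads are 32 mm wide; open, the fingers measure 118 mm over their backs; the gripper's body (76 mm by 178 mm) begins 60 mm behind the grasp point.
Start: joints at [1.073, 0.494, 1.345, -0, 1.302, -0.096], TCP at [0.245, 0.575, 0.222] pointing down, gripper open.
Joint ranges: [-2.91, 2.91], [-0.82, 2.16], [0.22, 2.67], [-1.22, 4.37], [0.12, 2.79], [-3.08, 3.08]. Speed limits (rad/s): [1.89, 1.89, 2.57, 3.01, 3.01, 3.01].

### API

Orientations are given as a 3x3 rotation matrix whose columns are the frame's x, y, z axes.
In Python, from plant import read_state, grab_frame, job_done gives the robot as it stands.
- The arm moves only by the tool apply_moves, never from a script. Its argument "steps" is a list of rows, each an object with "delta_pos": the shift along the world's x, y, z normalised to -1 to 1, where 1 is 0.8 m, a list of three; "dr": the turn, a rotation vector about the world's x, y, z normalised to -1 to 1, where 1 is pi rad, a list of three. In form: [{"delta_pos": [x, y, z], "dr": [wx, wy, wz]}, ...]. A call has 1 to 12 rows; each row is the pose to reach, as a shift and turn from the pose commanded when the call began, turning the shorter way round; what a row does not reach only later rows make up. A row lasts 1/10 s, in which the tool goes at most 50 mm and 8.59 degrees, less where a joint would pass 70% of its speed; a pose out of reach is approached as far as the arm can. A call with a number of a shift or a turn outside -1 to 1 is refused whole. A call with a gripper value outside its range is refused whole. "grip" is the opening, from 0 (shut) to 1 (fully open), set as the call begins (left out, the last holds). The fingers move at their own pace and stop on an object; "newtons" is the grip in N (left out, the last holds). Time passes only in rows, so rows that repeat a pose let the fingers close. It gives the time, the measured TCP pose, the force, the opening and the grip force at its end, in the units of the state.
- read_state(): the state, without advancing time (a new reading comes with each control period).
- grab_frame(name): name is "side" or "top"; returns a dict with "img" (400x640x3 uint8, red, green, blue), "fx", "fy", "cx", "cy" (pixels), "position" and "orientation" of the camera in the world. Camera axes: x right, y up, looking along -z (the intrinsics and any distortion apply to the point x, -y, -z); pixel columns grow to the right and rows downward; lengths in m; the calibration is good to about 2 mm. A picture is of the moment at which its call begins. There is no depth.
- job_done(): hands the job in; it is judged then, once.
The state is a dict: "t": time; "joint_positions": joint angles; "dq": joint speeds; "tau": joint torques, N m; "tcp_pos": TCP position; "tcp_rot": TCP orientation; "force": force on the tool from outside, world axes, zero at the start; "wrist_torque": the same for the moment, N m; "opening": finger opening in m; "finger_force": force on a finger pad.
Only numpy, scipy, OpenCV 4.12 (cv2) and the standard library are available. Lean on these libraries where they do the work, as an engineer would, in place of code of your own. Each camera call takes 0.05 s, during which the arm holds its last target. There are 200 camera calls.

### The job

Release the weighing cell for use. Pull up the spring plunger on top of the grey housing and turn it counter-clockwise until it can be left standing up in its rest notch; then take the hooked rod from its wooden rest, reach in through the window of the housing, hook the pin that hangs from the transport bolt under the roof and draw the bolt fully towards the window. Lastly lay the rod back in the two saddles of its rest as it lay before, and leave the things lying around alone.

Things in the scene. Friction and masses are not known exactly. Their poses are not given: they have to be found in the camera images.
- housing: Fixed grey steel housing, 170 deep (own x) x 200 wide (own y) x 280 mm high, foot plate 200 x 230 x 8 mm. Origin: centre of underside. Own x points from the window side (front, x = -85) to the back (inner face x = +81). Walls 4 mm; the side wall at own y = +98 and the front above the window are clear. Roof 274 to 280 mm up; on it at x = +48 a flat pan, 72 mm diameter, 12 mm high.
- window (a point): Centre of the window in the housing's front, at the outer face (own x = -85 mm of the housing), own axes as the housing. The window is 150 mm wide (own y) and 105 mm high: 75 to 180 mm above the table. The only opening.
- plunger (a joint): Height of the spring plunger (m): 0 when down, where its tip locks the bolt; up to 0.018. A spring presses it down with 3 N at 0 to 5.7 N at 0.018. Its cross lugs sit in a slot when down and it can be turned only when lifted more than 0.011; in the rest notch it stays at 0.008.
- plunger_handle (a joint): Turn of the plunger's handle (rad), counter-clockwise seen from above: 0 as locked (bar along the housing's own x), up to 1.35. The rest notch spans 1.0 to 1.35: turned to about 1.2 and let down, it drops 3 mm into the notch and stays out.
- plunger_grip (a point): Centre of the plunger's black T-bar, 46 mm long (own x), 12 mm thick (own y), 16 mm high. It stands at own x = -15, y = 0 of the housing in a steel collar, 12 mm high; its underside is 18 mm above the collar when the plunger is down. It rises and turns with the plunger.
- bolt (a joint): Travel of the transport bolt (m): 0 locked, 0.035 drawn fully towards the window (along the housing's own -x). It slides with about 2.5 N of friction and stays where it is left; locked while the plunger is down.
- bolt_pin (a point): On the axis of the upright steel pin, 12 mm diameter, hanging from the bolt under the roof; 228 mm up. Free from 250 mm (underside of the bolt, 14 mm wide) down to its end at 210 mm. Locked: own x = +25, y = 0 of the housing, 110 mm behind the front. Moves with the bolt. As it is above the window's top edge, a straight rod must slope up by 25 to 40 degrees to hook and draw it.
- rod_grip (a point): Centre, half-way up, of the loose hooked rod's wooden handle (rod 0.14 kg): 120 long (own x, -60 to +60), 18 wide (own y), 24 mm high. A steel rod, 8 mm diameter, runs on along own +x; its axis turns square to own +y at x = 250 and the tip turns back to end at x = 242, y = 31. Hook level with the handle, own z up at rest. The pin's axis fits in the hook at own y 10 to 22 mm.
- rest: Fixed wooden rest, board 215 x 60 x 12 mm. Origin: on its underside, below the place of the rod handle's centre; own x towards the hook. Rear saddle at x = -45 (20 long, top 30 mm up, ears 32 apart) for the handle, front saddle at x = +130 (16 long, top 38 mm up, ears 30 apart) for the steel rod; ears up to 48 and 54 mm. Rod in place: handle centre 42 mm up, x = y = 0, axes parallel.
- monitor: Fixed screen of the place, 558 mm wide (own y), behind the housing and the hook end of the rest; origin on the table under it. Its screen stands from 90 to 440 mm above the table, its face 30 mm in front of the origin (own x = -30 mm) at the lower edge, leaning back upwards: lift and turn the rod clear of it.
- weight_200: Bystander: brass-coloured knob weight, 31 mm diameter, 49 mm high; origin under its centre.
- tin: Bystander: round paint-sample tin, 68 mm diameter, 72 mm high; origin under its centre.
- tape: Bystander: black roll of tape lying flat, 58 mm diameter, 19 mm high; origin under its centre.
- spanner: Bystander: steel spanner lying flat, 154 mm long (own y), 29 wide, 7 mm high; origin under its centre.

How it is judged:
On the way, in this order (a step that is already met when the one before it is completed fails the run):
1. the plunger stands up, turned into its rest notch, and has been let go (value of joint plunger above 0.006 m and value of joint plunger_handle above 0.9 rad and contact force between the fingers and housing below 0.3 N), for 0.2 s.
2. the bolt is drawn fully towards the window with the rod, which is off its rest (value of joint bolt above 0.03 m and distance between rod_grip and rest above 0.08 m), for 0.2 s.
At the end, for the whole second after the job is handed in: The plunger stands up in its rest notch (lift above 6 mm, turned more than 0.9 rad), the bolt is drawn at least 30 of its 35 mm, and the rod lies in both saddles of its rest: handle centre within 25 mm along and 12 mm across, 36 to 48 mm above the table, upright and parallel within 0.15 rad (value of joint plunger above 0.006 m and value of joint plunger_handle above 0.9 rad and value of joint bolt above 0.03 m and x of rod_grip in the frame of rest between -0.025 and 0.025 m and y of rod_grip in the frame of rest between -0.012 and 0.012 m and z of rod_grip in the frame of rest between 0.036 and 0.048 m and angle between the x axis of rod_grip and the x axis of rest, either way round below 0.15 rad and angle between the z axis of rod_grip and the z axis of rest, either way round below 0.15 rad); the robot touches nothing.
It fails at once if a bystander (weight, tin, tape, spanner) is shifted by more than 20 mm (distance of any of weight_200, tin, tape, spanner from where it was at the start of the episode above 0.02 m).
It also fails if it takes over 67 s, if anything falls off the work surface, if the arm or the gripper's body presses on something with over 40 N, if the wrist force passes 120 N, or if a joint passes its speed limit or range.

## Working session

There is one attempt and no reset: what is moved stays moved. The work goes in short steps, Python scripts to look and compute and a tool call to move; the robot and the scene stay as the last step left them, time stands still between calls to the robot, and variables do not carry over. Pictures are saved under pics/ and viewed, at most 10 in all, crops included, and the job is handed in when it is done.

Besides the shell and the picture viewer there is one more tool, called after "Call:" by a JSON object that holds its "fn" and its "kwargs", one argument or row to a line. apply_moves: Moves the arm, as the interface text tells. Its arguments: {"type":"object","properties":{"steps":{"type":"array","items":{"type":"object","properties":{"delta_pos":{"type":"array","items":{"type":"number"}},"dr":{"type":"array","items":{"type":"number"}}}}},"grip":{"type":"number"},"newtons":{"type":"number"}},"required":["steps"]}

```bash
ls; mkdir -p pics; python3 - <<'E'
from plant import *
import cv2,numpy as np
np.set_printoptions(precision=4,suppress=True)
s=read_state();print({k:s[k] for k in('t','tcp_pos','tcp_rot','force','opening')})
for n in('side','top'):
    f=grab_frame(n);cv2.imwrite(f'pics/{n}0.png',f['img'][...,::-1]);print(n,[ (k,f[k]) for k in f if k!='img'])
E
```

```text
pics
{'t': 0.0, 'tcp_pos': array([0.2448, 0.5747, 0.2213]), 'tcp_rot': array([[-0.92  ,  0.392 , -0.0006],
       [ 0.392 ,  0.92  , -0.0011],
       [ 0.0001, -0.0012, -1.    ]]), 'force': array([-0.2086, -0.338 ,  0.0099]), 'opening': 0.09133822641402069}
side [('fx', 390.35131385313315), ('fy', 390.35131385313315), ('cx', 317.04420696603563), ('cy', 198.27909491229212), ('position', array([ 0.0443, -1.1314,  0.6925])), ('orientation', array([[ 0.9142,  0.1447, -0.3786],
       [-0.4053,  0.3446, -0.8468],
       [ 0.008 ,  0.9275,  0.3737]]))]
top [('fx', 384.8892422017408), ('fy', 384.8892422017408), ('cx', 323.23342973401816), ('cy', 203.21875846313688), ('position', array([0.3862, 0.0033, 1.2805])), ('orientation', array([[-0.0125,  0.9912, -0.1317],
       [-0.9994, -0.0166, -0.0297],
       [-0.0316,  0.1312,  0.9908]]))]
```

View pics/side0.png

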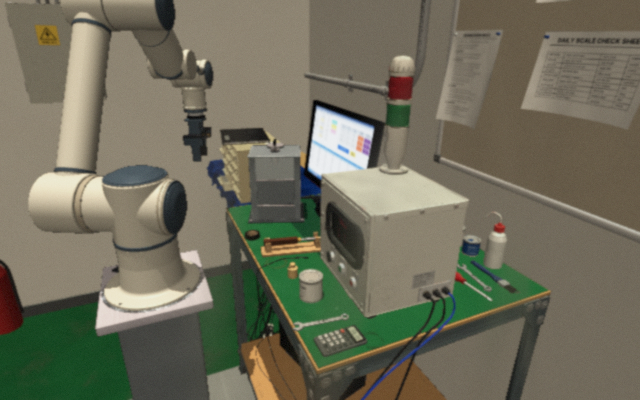

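View pics/top0.png

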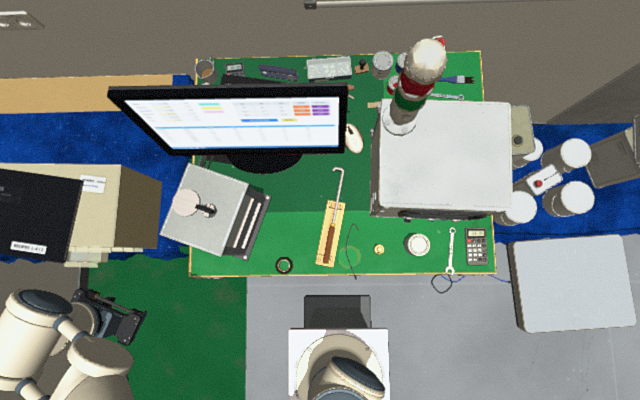

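The top view shows the housing at about (212,208), with its window facing right. The rod lies in its rest from (325,262) to the hook at (337,170), the tape is at (284,265), the weight at (379,249), the tin at (418,244) and the spanner at (451,250). Next I'll enlarge the housing and the rod.

```bash
python3 - <<'E'
import cv2,numpy as np
t=cv2.imread('pics/top0.png');s=cv2.imread('pics/side0.png')
a=cv2.resize(t[155:275,155:355],None,fx=4,fy=4,interpolation=cv2.INTER_CUBIC)
cv2.imwrite('pics/c1.png',a)
b=cv2.resize(s[125:265,210:350],None,fx=4.25,fy=4.25,interpolation=cv2.INTER_CUBIC)
cv2.imwrite('pics/c2.png',b)
E
```

```text
(no output)
```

View pics/c1.png

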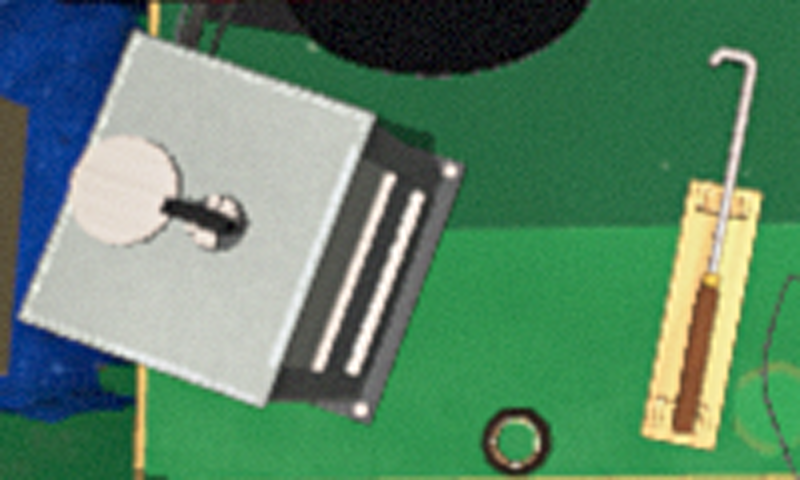

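View pics/c2.png

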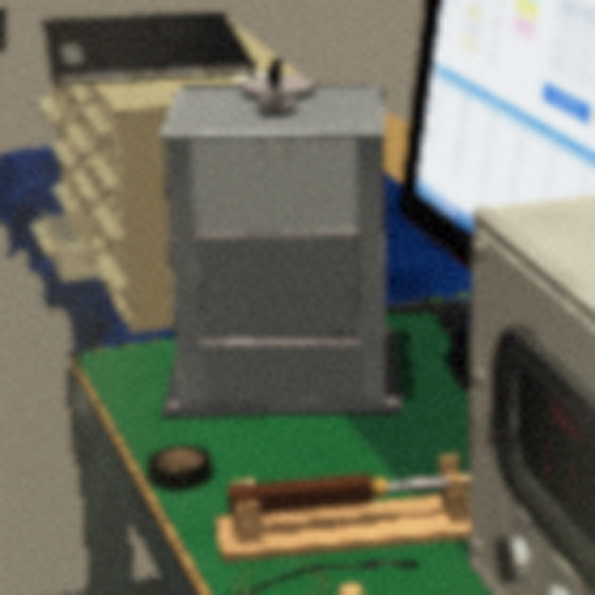

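The crop gives the roof corners at crop px (137,30), (375,117), (265,407) and (20,317), the T-bar at about (165–245, 205–230), the handle from (685,430) to (710,285) and the hook at about (735,55). The side crop shows the window and the plunger.

```bash
cat >h.py <<'E'
import cv2,numpy as np
from plant import *
np.set_printoptions(precision=4,suppress=True)
def ray(f,px):
    px=np.atleast_2d(px).astype(float)
    d=np.c_[(px[:,0]-f['cx'])/f['fx'],-(px[:,1]-f['cy'])/f['fy'],-np.ones(len(px))]
    return d@f['orientation'].T
def toz(f,px,z):
    d=ray(f,px);o=f['position'];return o+d*((z-o[2])/d[:,2])[:,None]
def proj(f,p):
    c=(np.atleast_2d(p)-f['position'])@f['orientation']
    return np.c_[f['cx']-f['fx']*c[:,0]/c[:,2],f['cy']+f['fy']*c[:,1]/c[:,2]]
def fit(local,world):
    a=local-local.mean(0);b=world-world.mean(0)
    th=np.arctan2((a[:,0]*b[:,1]-a[:,1]*b[:,0]).sum(),(a*b).sum())
    R=np.array([[np.cos(th),-np.sin(th)],[np.sin(th),np.cos(th)]])
    t=world.mean(0)-R@local.mean(0);return th,R,t,world-(local@R.T+t)
E
python3 - <<'E'
from h import *
f=grab_frame('top');g=grab_frame('side');im=f['img']
c=np.array([[137,30],[375,117],[265,407],[20,317]])/4+155-.375
W=toz(f,c,.28)[:,:2]
L=np.array([[.085,-.1],[-.085,-.1],[-.085,.1],[.085,.1]])
th,R,t,r=fit(L,W);print('housing',th,t,'res',r.ravel(),[np.linalg.norm(W[i]-W[i-1]) for i in range(4)])
print('side proj roof corners',proj(g,np.c_[L@R.T+t,[.28]*4]).ravel(), 'c2', ((proj(g,np.c_[L@R.T+t,[.28]*4])-[210,125])*4.25).ravel())
hsv=cv2.cvtColor(im,cv2.COLOR_RGB2HSV)
def comp(m,seed):
    n,l,st,ce=cv2.connectedComponentsWithStats(m.astype(np.uint8));
    ys,xs=np.nonzero(l>0) ; i=np.argmin((xs-seed[0])**2+(ys-seed[1])**2); k=l[ys[i],xs[i]]
    ys,xs=np.nonzero(l==k);return np.c_[xs,ys].astype(float)
H,S,V=[hsv[...,i].astype(int) for i in range(3)]
roi=np.zeros(H.shape,bool);roi[195:272,310:350]=1
wood=roi&(H<32)&(S>60)&(V>150)
brown=roi&(H<20)&(S>80)&(V<=150)
b=comp(brown,(328,245));rc=cv2.minAreaRect(toz(f,b,.054)[:,:2].astype(np.float32)*1000);print('handle',len(b),rc)
hull=cv2.convexHull(np.argwhere(wood)[:,::-1].astype(np.float32))[:,0]
rc=cv2.minAreaRect(toz(f,hull,.012)[:,:2].astype(np.float32)*1000);print('board',rc)
# hand points: steel rod & hook
P=np.array([[712,270],[738,120],[750,72],[735,55],[715,62],[685,430],[710,285]])/4+155-.375
print('rodpts',toz(f,P,.044))
bc=np.array([[692,180],[763,193],[715,450],[643,436]])/4+155-.375
print('board corners',toz(f,bc,.012))
pb=np.array([[165,206],[240,225]])/4+155-.375;print('Tbar',toz(f,pb,.326), 'exp',R@[-.015,0]+t)
for n,p,z in(('tape',(284,265),.019),('weight',(379,249),.04),('tin',(418,244),.072),('tabcorner',(190,275),0),('mon lower L',(186,155),.09),('mon lower R',(345,150),.09)):print(n,toz(f,p,z))
E
```

```text
housing 1.214271934791459 [0.51   0.3478] res [ 0.0033  0.0011  0.0002 -0.0016 -0.0024 -0.002  -0.0011  0.0026] [np.float64(0.20460206309195453), np.float64(0.17359319943092572), np.float64(0.20229311346594742), np.float64(0.17478750324492784)]
side proj roof corners [297.7802 144.9536 298.4406 155.8067 246.2892 156.2675 250.5803 145.2929] c2 [373.0656  84.8026 375.8726 130.9284 154.2289 132.887  172.4665  86.2447]
handle 191 ((419.39324951171875, 24.424217224121094), (18.607730865478516, 118.25160217285156), 78.55802154541016)
board ((456.38372802734375, 20.258495330810547), (61.33293151855469, 216.05075073242188), 78.12596130371094)
rodpts [[ 0.4886  0.0109  0.044 ]
 [ 0.6107 -0.0122  0.044 ]
 [ 0.6504 -0.0228  0.044 ]
 [ 0.6648 -0.0108  0.044 ]
 [ 0.6593  0.0057  0.044 ]
 [ 0.3616  0.0343  0.044 ]
 [ 0.4765  0.0127  0.044 ]]
board corners [[ 0.5665  0.0265  0.012 ]
 [ 0.5546 -0.0323  0.012 ]
 [ 0.3446  0.0109  0.012 ]
 [ 0.3565  0.0694  0.012 ]]
Tbar [[0.511  0.3539 0.326 ]
 [0.4981 0.3058 0.326 ]] exp [0.5048 0.3337]
tape [[0.3534 0.1711 0.019 ]]
weight [[ 0.4008 -0.1355  0.04  ]]
tin [[ 0.4143 -0.2529  0.072 ]]
tabcorner [[0.3239 0.4861 0.    ]]
mon lower L [[0.7079 0.4779 0.09  ]]
mon lower R [[ 0.7136 -0.0323  0.09  ]]
```

```bash
python3 - <<'E'
from h import *
f=grab_frame('top');g=grab_frame('side')
G=[cv2.cvtColor(k['img'],cv2.COLOR_RGB2GRAY).astype(int) for k in(f,g)]
x0,y0=192,200;m=G[0][y0:222,x0:222]<75
print('\n'.join(' '.join('%3d'%v for v in r) for r in G[0][203:218,193:219]))
print('\n'.join(' '.join('%3d'%v for v in r) for r in G[1][134:156,264:288]))
# roof by mask: grey bright with low saturation, flood from roof point
im=cv2.GaussianBlur(f['img'],(3,3),0).copy();mask=np.zeros((402,642),np.uint8)
cv2.floodFill(im,mask,(195,190),(0,0,0),(14,)*3,(14,)*3,cv2.FLOODFILL_FIXED_RANGE|cv2.FLOODFILL_MASK_ONLY)
p=np.argwhere(mask[1:-1,1:-1])[:,::-1];print(len(p))
rc=cv2.minAreaRect((toz(f,p,.28)[:,:2]*1000).astype(np.float32));print(rc)
E
```

```text
221 220 224 211 212 206 134 134 185 185 195 198 186 176 187 203 186 169 176 166 181 196 192 195 194 196
226 229 218 149 131 141 100 125 160 141 174 179 161 130 193 231 202 116 150 128 146 182 195 197 192 193
230 228 198  86  37  43  37  61  91  96 109 105 100 118 196 235 199 154 222 190 141 131 181 193 193 196
228 216 142  46  29  30  35  35  37  40  44  49  49 109 184 206 174 189 234 234 183  90 124 196 198 193
226 205  96  35  28  40  35  33  35  38  40  36  30  52  89 110 137 205 228 224 178 112 106 184 198 201
228 218 160 125  61  48  43  39  44  41  42  43  42  41  31  37  57 105 150 204 197 126  73 137 199 195
229 232 233 201 104 121 112  83  50  45  39  41  44  49  37  38  30  38  72 113 125 103  62 124 183 197
227 228 215 171 156 198 187 159 132 114  99  52  43  37  48  47  52  44  35  37  52  83  57  84 154 196
226 206 158 131 189 199 192 201 207 202 180 122  74  45  47  41  38  46  30   1  21  53  55  91 162 200
198 158 135 157 192 194 194 195 203 211 208 195 161 143 115  73  41  40  22  21  37  49  61 127 202 202
136 151 190 196 197 191 190 195 184 159 178 231 234 226 200 
[... 1977 characters left out ...]
40 145 143 147 147
152 148 146 148 143 136 108  86  74  66  60  65  75  85  92 108 132 143 142 146 144 143 145 144
149 151 151 149 147 138 114  89  75  65  65  63  73  80  93 108 130 143 142 143 146 146 149 147
149 148 148 144 148 141 130 111  97  94  95  95  99 102 121 134 144 146 145 144 148 145 147 149
148 145 148 148 148 147 144 140 137 134 134 136 137 139 141 146 145 144 148 148 147 148 145 148
151 150 153 152 151 148 150 149 151 149 150 148 150 149 148 149 147 150 151 153 151 148 150 153
158 156 158 159 159 158 156 155 159 156 156 160 156 155 153 151 152 154 157 156 157 149 148 151
216
((569.1580200195312, 382.7911376953125), (111.94331359863281, 50.35675811767578), 21.790544509887695)
```

```bash
python3 - <<'E'
from h import *
f=grab_frame('top');g=grab_frame('side')
th=1.2143;R=np.array([[np.cos(th),-np.sin(th)],[np.sin(th),np.cos(th)]]);t=np.array([.51,.3478])
print(toz(f,[204,208.6],.326), toz(f,[[195.3,206],[211.5,210.2]],.326))
print(proj(g,[np.r_[R@[-.038,0]+t,.318],np.r_[R@[-.015,0]+t,.326]]))
# side view triangulation of bar end
o1,d1=g['position'],ray(g,[274.2,142.2])[0]
# intersect with plane z=.318
print(toz(g,[274.2,142.2],.318), 'exp',R@[-.038,0]+t)
# front roof edge columns in side view rows: gradient check
G=cv2.cvtColor(g['img'],cv2.COLOR_RGB2GRAY).astype(int)
print(G[150,240:260],G[150,292:306]);print(G[150:162,285])
print(proj(g,[np.r_[R@[-.085,y]+t,z] for y in(.1,-.1) for z in(.28,.18,.075)]))
E
```

```text
[[0.5043 0.333  0.326 ]] [[0.5113 0.3554 0.326 ]
 [0.5    0.3138 0.326 ]]
[[272.6592 143.4058]
 [272.8473 140.026 ]]
[[0.5085 0.3287 0.318 ]] exp [0.4967 0.3122]
[153 153 151 150 141 134 131 128 129 141 156 155 155 152 152 151 151 151
 152 151] [143 146 149 147 148 149 152 152 145 135 135 133 132 124]
[144 144 148 149 150 149 132 104 105 114 110 112]
[[246.2777 156.2687]
 [247.7967 180.8661]
 [249.3141 205.4372]
 [298.4299 155.8075]
 [298.6779 180.2274]
 [298.9258 204.6306]]
```

Call:
{"fn": "apply_moves", "kwargs": {
  "steps": [
    {"delta_pos":[0,0,0.06],"dr":[0,0,-0.045]},
    {"delta_pos":[0,0,0.12],"dr":[0,0,-0.09]},
    {"delta_pos":[0.02,-0.02,0.18],"dr":[0,0,-0.135]},
    {"delta_pos":[0.06,-0.055,0.23],"dr":[0,0,-0.18]},
    {"delta_pos":[0.1,-0.093,0.248],"dr":[0,0,-0.225]},
    {"delta_pos":[0.14,-0.13,0.248],"dr":[0,0,-0.27]},
    {"delta_pos":[0.18,-0.167,0.248],"dr":[0,0,-0.315]},
    {"delta_pos":[0.22,-0.204,0.248],"dr":[0,0,-0.36]},
    {"delta_pos":[0.26,-0.241,0.248],"dr":[0,0,-0.405]},
    {"delta_pos":[0.3,-0.28,0.248],"dr":[0,0,-0.45]},
    {"delta_pos":[0.3253,-0.3021,0.248],"dr":[0,0,-0.4856]},
    {"delta_pos":[0.3253,-0.3021,0.248],"dr":[0,0,-0.4856]}
  ],
  "grip": 0.6
}}

```text
t: 1.6
tcp_pos: [0.5075, 0.3308, 0.4199]
tcp_rot: [[0.357, 0.934, 0.0], [0.934, -0.357, -0.001], [-0.001, 0.0, -1.0]]
force: [-0.5, -0.2, 0.5]
opening: 0.055
finger_force: 0.0
```

Call:
{"fn": "apply_moves", "kwargs": {
  "steps": [
    {"delta_pos":[0,0,-0.04]},
    {"delta_pos":[0,0,-0.08]},
    {"delta_pos":[0,0,-0.12]},
    {"delta_pos":[0,0,-0.139]},
    {"delta_pos":[0,0,-0.139]},
    {"delta_pos":[0,0,-0.139]}
  ]
}}

```text
invalid input at $.steps[0]: expected keys delta_pos, dr
```

```bash
python3 - <<'E'
from h import *
f=grab_frame('top');g=grab_frame('side');s=read_state();print(s['tcp_pos'],s['force'])
a=cv2.resize(f['img'][165:245,155:255],(500,400),interpolation=3);b=cv2.resize(g['img'][100:170,230:320],(514,400),interpolation=3)[:,:300]
cv2.imwrite('pics/p1.png',np.hstack([a,b])[...,::-1])
E
```

```text
[0.5053 0.3331 0.4202] [0.0838 0.1179 0.5871]
```

View pics/p1.png

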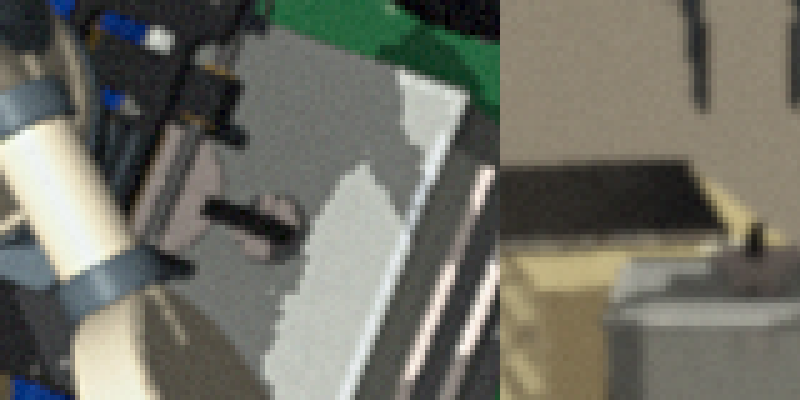

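The call was refused because each row needs `dr`. The picture still helps: in the side view (right half) the finger tips at crop columns of about 700 and 800 straddle the bar at 757.

Call:
{"fn": "apply_moves", "kwargs": {
  "steps": [
    {"delta_pos":[0,0,-0.04],"dr":[0,0,0]},
    {"delta_pos":[0,0,-0.08],"dr":[0,0,0]},
    {"delta_pos":[0,0,-0.12],"dr":[0,0,0]},
    {"delta_pos":[0,0,-0.139],"dr":[0,0,0]},
    {"delta_pos":[0,0,-0.139],"dr":[0,0,0]},
    {"delta_pos":[0,0,-0.139],"dr":[0,0,0]}
  ]
}}

```text
t: 2.3
tcp_pos: [0.5048, 0.3342, 0.31]
tcp_rot: [[0.348, 0.937, 0.0], [0.937, -0.348, 0.0], [0.001, 0.0, -1.0]]
force: [-0.0, 0.4, 1.2]
opening: 0.0546
finger_force: 0.0
```

Call:
{"fn": "apply_moves", "kwargs": {
  "steps": [
    {"delta_pos":[0,0,0],"dr":[0,0,0]},
    {"delta_pos":[0,0,0],"dr":[0,0,0]},
    {"delta_pos":[0,0,0],"dr":[0,0,0]},
    {"delta_pos":[0,0,0],"dr":[0,0,0]},
    {"delta_pos":[0,0,0],"dr":[0,0,0]},
    {"delta_pos":[0,0,0],"dr":[0,0,0]}
  ],
  "grip": 0,
  "newtons": 15
}}

```text
t: 2.9
tcp_pos: [0.5062, 0.333, 0.3094]
tcp_rot: [[0.35, 0.937, 0.002], [0.937, -0.35, -0.0], [0.0, 0.002, -1.0]]
force: [6.1, -2.9, -2.3]
opening: 0.0117
finger_force: 15.0
```

Call:
{"fn": "apply_moves", "kwargs": {
  "steps": [
    {"delta_pos":[0.0018,-0.0009,0.007],"dr":[0,0,0]},
    {"delta_pos":[0.0018,-0.0009,0.014],"dr":[0,0,0]},
    {"delta_pos":[0.0018,-0.0009,0.02],"dr":[0,0,0]},
    {"delta_pos":[0.0018,-0.0009,0.02],"dr":[0,0,0]},
    {"delta_pos":[0.0018,-0.0009,0.02],"dr":[0,0,0]}
  ],
  "newtons": 35
}}

```text
t: 3.4
tcp_pos: [0.5065, 0.3327, 0.3251]
tcp_rot: [[0.35, 0.937, -0.0], [0.937, -0.35, 0.0], [0.0, -0.0, -1.0]]
force: [-0.7, 4.0, -5.6]
opening: 0.0116
finger_force: 35.0
```

Call:
{"fn": "apply_moves", "kwargs": {
  "steps": [
    {"delta_pos":[0.0004,0.001,0],"dr":[0,0,0.04]},
    {"delta_pos":[0.0004,0.001,0],"dr":[0,0,0.08]},
    {"delta_pos":[0.0004,0.001,0],"dr":[0,0,0.12]},
    {"delta_pos":[0.0004,0.001,0],"dr":[0,0,0.16]},
    {"delta_pos":[0.0004,0.001,0],"dr":[0,0,0.2]}
  ]
}}

```text
t: 3.9
tcp_pos: [0.5076, 0.3328, 0.325]
tcp_rot: [[-0.272, 0.962, 0.001], [0.962, 0.272, -0.001], [-0.001, 0.001, -1.0]]
force: [6.2, -1.5, -5.6]
opening: 0.0121
finger_force: 35.0
```

Call:
{"fn": "apply_moves", "kwargs": {
  "steps": [
    {"delta_pos":[0.001,-0.0003,0],"dr":[0,0,0.04]},
    {"delta_pos":[0.0015,-0.0003,0],"dr":[0,0,0.08]},
    {"delta_pos":[0.0015,-0.0003,0],"dr":[0,0,0.12]},
    {"delta_pos":[0.0015,-0.0003,0],"dr":[0,0,0.16]},
    {"delta_pos":[0.0015,-0.0003,0],"dr":[0,0,0.189]},
    {"delta_pos":[0.0015,-0.0003,0],"dr":[0,0,0.189]},
    {"delta_pos":[0.0015,-0.0003,0],"dr":[0,0,0.189]}
  ]
}}

```text
t: 4.6
tcp_pos: [0.5088, 0.3333, 0.3251]
tcp_rot: [[-0.761, 0.649, 0.001], [0.649, 0.761, 0.0], [-0.001, 0.001, -1.0]]
force: [4.7, 4.5, -5.7]
opening: 0.0121
finger_force: 35.0
```

Call:
{"fn": "apply_moves", "kwargs": {
  "steps": [
    {"delta_pos":[0.0008,0.0008,-0.005],"dr":[0,0,0]},
    {"delta_pos":[0.0008,0.0008,-0.0095],"dr":[0,0,0]},
    {"delta_pos":[0.0008,0.0008,-0.0095],"dr":[0,0,0]}
  ]
}}

```text
t: 4.9
tcp_pos: [0.509, 0.3335, 0.3174]
tcp_rot: [[-0.761, 0.649, 0.0], [0.649, 0.761, -0.0], [-0.001, -0.0, -1.0]]
force: [1.4, -0.1, -4.1]
opening: 0.0115
finger_force: 35.0
```

Call:
{"fn": "apply_moves", "kwargs": {
  "steps": [
    {"delta_pos":[0,0,0],"dr":[0,0,0]},
    {"delta_pos":[0,0,0],"dr":[0,0,0]},
    {"delta_pos":[0,0,0],"dr":[0,0,0]},
    {"delta_pos":[0,0,0],"dr":[0,0,0]}
  ],
  "grip": 0.6
}}

```text
t: 5.3
tcp_pos: [0.5089, 0.3338, 0.3176]
tcp_rot: [[-0.761, 0.649, 0.0], [0.649, 0.761, 0.0], [-0.0, 0.0, -1.0]]
force: [-0.6, -0.3, 0.1]
opening: 0.041
finger_force: 0.0
```

Call:
{"fn": "apply_moves", "kwargs": {
  "steps": [
    {"delta_pos":[0,0,0.05],"dr":[0,0,0]},
    {"delta_pos":[0,0,0.1],"dr":[0,0,-0.045]},
    {"delta_pos":[-0.01,-0.04,0.11],"dr":[0,0,-0.09]},
    {"delta_pos":[-0.02,-0.09,0.11],"dr":[0,0,-0.135]},
    {"delta_pos":[-0.035,-0.14,0.11],"dr":[0,0,-0.18]},
    {"delta_pos":[-0.05,-0.19,0.11],"dr":[0,0,-0.225]},
    {"delta_pos":[-0.065,-0.24,0.09],"dr":[0,0,-0.27]},
    {"delta_pos":[-0.08,-0.29,0.06],"dr":[0,0,-0.315]},
    {"delta_pos":[-0.095,-0.34,0.02],"dr":[0,0,-0.36]},
    {"delta_pos":[-0.111,-0.387,-0.03],"dr":[0,0,-0.405]},
    {"delta_pos":[-0.111,-0.387,-0.08],"dr":[0,0,-0.45]},
    {"delta_pos":[-0.111,-0.387,-0.12],"dr":[0,0,-0.495]}
  ]
}}

```text
t: 6.5
tcp_pos: [0.4188, 0.023, 0.2197]
tcp_rot: [[0.643, 0.766, -0.001], [0.766, -0.643, -0.0], [-0.0, -0.0, -1.0]]
force: [0.0, 0.3, -0.6]
opening: 0.0549
finger_force: 0.0
```

Call:
{"fn": "apply_moves", "kwargs": {
  "steps": [
    {"delta_pos":[0,0,-0.04],"dr":[0,0,-0.045]},
    {"delta_pos":[0,0,-0.08],"dr":[0,0,-0.09]},
    {"delta_pos":[0,0,-0.12],"dr":[0,0,-0.135]},
    {"delta_pos":[0,0,-0.12],"dr":[0,0,-0.18]},
    {"delta_pos":[0,0,-0.12],"dr":[0,0,-0.225]},
    {"delta_pos":[0,0,-0.12],"dr":[0,0,-0.27]},
    {"delta_pos":[0,0,-0.12],"dr":[0,0,-0.315]},
    {"delta_pos":[0,0,-0.12],"dr":[0,0,-0.343]},
    {"delta_pos":[0,0,-0.12],"dr":[0,0,-0.343]},
    {"delta_pos":[0,0,-0.12],"dr":[0,0,-0.343]}
  ]
}}

```text
t: 7.5
tcp_pos: [0.4202, 0.0242, 0.1256]
tcp_rot: [[0.981, -0.193, 0.0], [-0.193, -0.981, 0.0], [0.0, -0.0, -1.0]]
force: [1.0, -0.8, -0.3]
opening: 0.055
finger_force: 0.0
```

```bash
python3 - <<'E'
from h import *
f=grab_frame('top');g=grab_frame('side');s=read_state();print(s['t'],s['tcp_pos'],s['tcp_rot'],s['joint_positions'])
a=cv2.resize(f['img'][155:275,185:355],(567,400),interpolation=3);b=cv2.resize(g['img'][130:270,230:330],(286,400),interpolation=3)[:,:233]
cv2.imwrite('pics/p2.png',np.hstack([a,b])[...,::-1])
E
```

```text
7.6 [0.4201 0.0242 0.1256] [[ 0.9811 -0.1937  0.0002]
 [-0.1937 -0.9811 -0.    ]
 [ 0.0002 -0.     -1.    ]] [-0.0846  0.3596  1.9451 -0.      0.8368  1.6811]
```

View pics/p2.png

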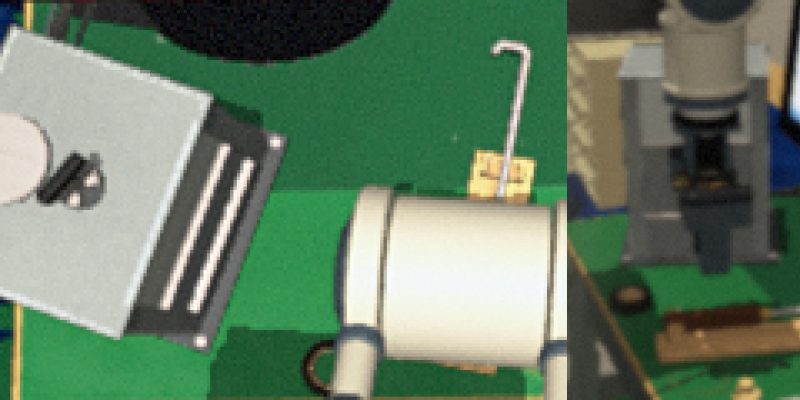

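The plunger bar is visibly turned by about 70° (crop px 40–90, 155–205) and stands free. The gripper is above the handle, so I descend and grasp.

Call:
{"fn": "apply_moves", "kwargs": {
  "steps": [
    {"delta_pos":[0,0,-0.04],"dr":[0,0,0]},
    {"delta_pos":[0,0,-0.08],"dr":[0,0,0]},
    {"delta_pos":[0,0,-0.11],"dr":[0,0,0]},
    {"delta_pos":[0,0,-0.118],"dr":[0,0,0]},
    {"delta_pos":[0,0,-0.118],"dr":[0,0,0]},
    {"delta_pos":[0,0,-0.118],"dr":[0,0,0]}
  ]
}}

```text
t: 8.2
tcp_pos: [0.4205, 0.0242, 0.0319]
tcp_rot: [[0.981, -0.196, 0.001], [-0.196, -0.981, -0.0], [0.001, -0.0, -1.0]]
force: [0.2, -1.2, 0.2]
opening: 0.0546
finger_force: 0.0
```

Call:
{"fn": "apply_moves", "kwargs": {
  "steps": [
    {"delta_pos":[0,0,0],"dr":[0,0,0]},
    {"delta_pos":[0,0,0],"dr":[0,0,0]},
    {"delta_pos":[0,0,0],"dr":[0,0,0]},
    {"delta_pos":[0,0,0],"dr":[0,0,0]},
    {"delta_pos":[0,0,0],"dr":[0,0,0]},
    {"delta_pos":[0,0,0],"dr":[0,0,0]}
  ],
  "grip": 0,
  "newtons": 50
}}

```text
t: 8.8
tcp_pos: [0.4201, 0.0242, 0.0312]
tcp_rot: [[0.981, -0.196, 0.0], [-0.196, -0.981, -0.0], [0.0, 0.0, -1.0]]
force: [-0.5, -0.1, 6.1]
opening: 0.0177
finger_force: 50.0
```

```bash
cat >>h.py <<'E'
from scipy.spatial.transform import Rotation as Ro
AZ=1.214;T=np.array([.513,.3475])
def tgt(xc,yr,zc,deg,az=AZ):
    th=np.radians(deg);h=np.array([np.cos(az),np.sin(az),0]);l=np.array([-h[1],h[0],0]);z=np.array([0,0,1.])
    rx=h*np.cos(th)+z*np.sin(th);rz=-h*np.sin(th)+z*np.cos(th)
    C=np.r_[T,0]+h*xc/1e3+l*yr/1e3+z*zc/1e3
    H=C-.25*rx
    return H-.011*rz,np.c_[rx,-l,-rz]
def delta(a,b):
    return (b[0]-a[0])/.8, Ro.from_matrix(b[1]@a[1].T).as_rotvec()/np.pi
E
python3 - <<'E'
from h import *
s=read_state();a=(s['tcp_pos'],s['tcp_rot'])
W=[tgt(-125,-52,160,12),tgt(20,-52,172,12),tgt(53,-52,228,35),tgt(53,-16,228,35),tgt(0,-16,228,35)]
for w in W:
    print(w[0],*delta(a,w));a=w
E
```

```text
[ 0.4335 -0.0148  0.0973] [ 0.0167 -0.0487  0.0825] [ 0.0353 -0.0633  0.4474]
[0.4841 0.1211 0.1093] [0.0633 0.1698 0.015 ] [0. 0. 0.]
[0.5109 0.193  0.0756] [ 0.0335  0.0899 -0.0421] [ 0.1197 -0.0446  0.    ]
[0.4772 0.2056 0.0756] [-0.0422  0.0157  0.    ] [0. 0. 0.]
[0.4587 0.1559 0.0756] [-0.0231 -0.0621  0.    ] [0. 0. 0.]
```

Call:
{"fn": "apply_moves", "kwargs": {
  "steps": [
    {"delta_pos":[0,0,0.03],"dr":[0,0,0]},
    {"delta_pos":[-0.01,0,0.06],"dr":[0,0,0]},
    {"delta_pos":[-0.03,0,0.09],"dr":[0,0,0]},
    {"delta_pos":[-0.04,0,0.11],"dr":[0,0,0]},
    {"delta_pos":[-0.04,0,0.11],"dr":[0,0,0]}
  ]
}}

```text
t: 9.3
tcp_pos: [0.3877, 0.0242, 0.1205]
tcp_rot: [[0.981, -0.196, 0.002], [-0.196, -0.981, -0.0], [0.002, -0.0, -1.0]]
force: [-0.8, 0.2, -2.5]
opening: 0.0177
finger_force: 50.0
```

Call:
{"fn": "apply_moves", "kwargs": {
  "steps": [
    {"delta_pos":[0,0,0],"dr":[0.0035,-0.0063,0.0447]},
    {"delta_pos":[0,-0.005,0],"dr":[0.007,-0.0127,0.0895]},
    {"delta_pos":[0,-0.01,0],"dr":[0.0106,-0.019,0.1342]},
    {"delta_pos":[0,-0.02,0],"dr":[0.0141,-0.0253,0.179]},
    {"delta_pos":[0.01,-0.03,0],"dr":[0.0177,-0.0317,0.2237]},
    {"delta_pos":[0.02,-0.04,0],"dr":[0.0212,-0.038,0.2684]},
    {"delta_pos":[0.035,-0.0487,-0.005],"dr":[0.0247,-0.0443,0.3132]},
    {"delta_pos":[0.045,-0.0487,-0.015],"dr":[0.0282,-0.0506,0.3579]},
    {"delta_pos":[0.0569,-0.0487,-0.0275],"dr":[0.0318,-0.057,0.4027]},
    {"delta_pos":[0.0569,-0.0487,-0.0275],"dr":[0.0353,-0.0633,0.4474]},
    {"delta_pos":[0.0569,-0.0487,-0.0275],"dr":[0.0353,-0.0633,0.4474]},
    {"delta_pos":[0.0569,-0.0487,-0.0275],"dr":[0.0353,-0.0633,0.4474]}
  ]
}}

```text
t: 10.5
tcp_pos: [0.4334, -0.0149, 0.0965]
tcp_rot: [[0.347, 0.935, 0.072], [0.915, -0.354, 0.194], [0.207, -0.002, -0.978]]
force: [0.1, 0.4, -0.4]
opening: 0.0176
finger_force: 50.0
```

```bash
python3 - <<'E'
from h import *
f=grab_frame('top');g=grab_frame('side');s=read_state();print(s['t'],s['tcp_pos'],s['force'],s['joint_positions'])
print(delta((s['tcp_pos'],s['tcp_rot']),tgt(-125,-52,160,12)))
a=cv2.resize(f['img'][155:275,185:355],(567,400),interpolation=3);b=cv2.resize(g['img'][130:270,230:330],(286,400),interpolation=3)[:,:233]
cv2.imwrite('pics/p3.png',np.hstack([a,b])[...,::-1])
R=s['tcp_rot'];H=s['tcp_pos']-.011*R[:,2]
for p in([.25,0,0],[.25,-.031,0],[.15,0,0]):
    w=H+R@p;print('pred',w,(proj(f,w)-[185,155])*3.333,(proj(g,w)-[230,130])*2.86+[567,0])
E
```

```text
10.6 [ 0.4334 -0.0147  0.097 ] [ 0.3976  0.0991 -1.2331] [-0.3409  0.4251  1.993   0.3108  0.7446 -0.2115]
(array([ 0.0001, -0.0001,  0.0004]), array([ 0.0001, -0.0003,  0.0013]))
pred [0.519  0.212  0.1595] [[263.0675 182.0533]] [[731.5188 167.8291]]
pred [0.49   0.2229 0.1596] [[250.4531 214.9343]] [[708.6113 168.0915]]
pred [0.4844 0.1204 0.1388] [[368.8141 221.4437]] [[730.7918 209.6693]]
```

View pics/p3.png

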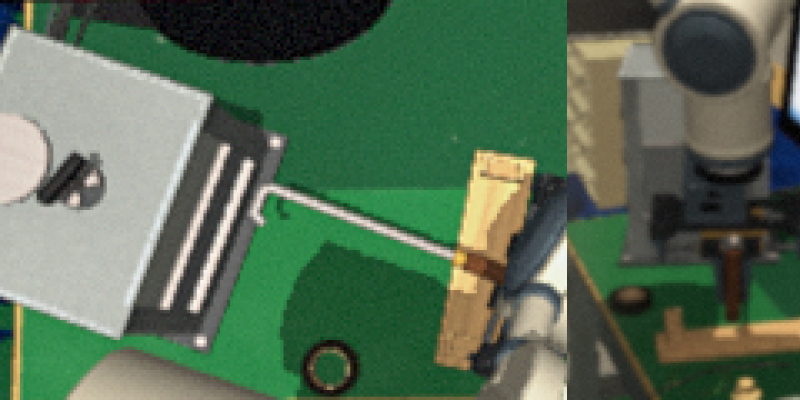

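The rod is held straight. The hook corner is seen at (265,188) against a prediction of (263,182), which matches the top camera's known offset of about 4 mm. Next I go through the window.

Call:
{"fn": "apply_moves", "kwargs": {
  "steps": [
    {"delta_pos":[0.0127,0.034,0.003],"dr":[0,0,0]},
    {"delta_pos":[0.0253,0.068,0.006],"dr":[0,0,0]},
    {"delta_pos":[0.038,0.102,0.009],"dr":[0,0,0]},
    {"delta_pos":[0.0506,0.136,0.012],"dr":[0,0,0]},
    {"delta_pos":[0.0633,0.1698,0.015],"dr":[0,0,0]},
    {"delta_pos":[0.0633,0.1698,0.015],"dr":[0,0,0]}
  ]
}}

```text
t: 11.2
tcp_pos: [0.4852, 0.1237, 0.1096]
tcp_rot: [[0.342, 0.937, 0.074], [0.916, -0.35, 0.195], [0.208, 0.001, -0.978]]
force: [-0.2, -0.1, -1.5]
opening: 0.0179
finger_force: 50.0
```

Call:
{"fn": "apply_moves", "kwargs": {
  "steps": [
    {"delta_pos":[0.0067,0.018,-0.0084],"dr":[0.024,-0.009,0]},
    {"delta_pos":[0.0134,0.036,-0.0168],"dr":[0.048,-0.018,0]},
    {"delta_pos":[0.0201,0.054,-0.0252],"dr":[0.072,-0.027,0]},
    {"delta_pos":[0.0268,0.072,-0.0337],"dr":[0.096,-0.036,0]},
    {"delta_pos":[0.0335,0.0899,-0.0421],"dr":[0.1197,-0.0446,0]},
    {"delta_pos":[0.0335,0.0899,-0.0421],"dr":[0.1197,-0.0446,0]},
    {"delta_pos":[0.0335,0.0899,-0.0421],"dr":[0.1197,-0.0446,0]}
  ]
}}

```text
t: 11.9
tcp_pos: [0.5103, 0.1923, 0.0751]
tcp_rot: [[0.289, 0.936, 0.198], [0.768, -0.351, 0.535], [0.571, -0.003, -0.821]]
force: [0.8, -0.2, -0.6]
opening: 0.0176
finger_force: 50.0
```

```bash
python3 - <<'E'
from h import *
f=grab_frame('top');g=grab_frame('side');s=read_state();print(s['t'],s['tcp_pos'],s['force'],s['joint_positions'])
print(delta((s['tcp_pos'],s['tcp_rot']),tgt(53,-52,228,35)))
c=g['img'][130:210,240:310]
c=np.clip(c.astype(float)*1.5,0,255).astype(np.uint8)
cv2.imwrite('pics/p4.png',cv2.resize(c,(525,600),interpolation=3)[...,::-1])
R=s['tcp_rot'];H=s['tcp_pos']-.011*R[:,2]
h=np.array([np.cos(AZ),np.sin(AZ)])
for w in(H+R@[.25,0,0],H+R@[.25,-.031,0],H+R@[.15,0,0],np.r_[T+h*.025,.21],np.r_[T+h*.025,.25]):
    print('pred',w,(proj(g,w)-[240,130])*7.5)
E
```

```text
12.0 [0.5109 0.1926 0.0759] [ 1.203  -0.4178 -1.2263] [-0.1171  0.6029  1.9905  1.0595  0.6903 -0.6517]
(array([-0.    ,  0.0005, -0.0004]), array([ 0.0007, -0.0003,  0.0001]))
pred [0.5805 0.3789 0.2278] [[355.7513 216.6603]]
pred [0.5514 0.3897 0.2278] [[300.7262 217.1567]]
pred [0.5518 0.302  0.1707] [[356.3416 359.5928]]
pred [0.5217 0.3709 0.21  ] [[261.9786 262.4298]]
pred [0.5217 0.3709 0.25  ] [[259.6389 193.0029]]
```

View pics/p4.png

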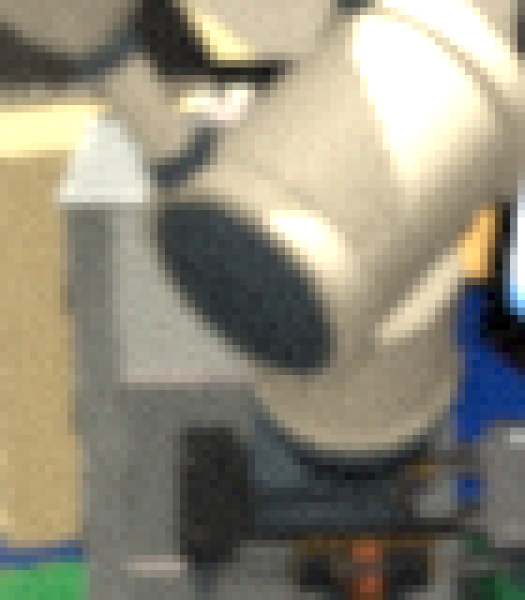

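The arm hides the view here and there is no sign of contact, so I go on by geometry and force: a sideways move behind the pin.

Call:
{"fn": "apply_moves", "kwargs": {
  "steps": [
    {"delta_pos":[-0.011,0.004,0],"dr":[0,0,0]},
    {"delta_pos":[-0.022,0.008,0],"dr":[0,0,0]},
    {"delta_pos":[-0.033,0.012,0],"dr":[0,0,0]},
    {"delta_pos":[-0.0422,0.0157,0],"dr":[0,0,0]},
    {"delta_pos":[-0.0422,0.0157,0],"dr":[0,0,0]},
    {"delta_pos":[-0.0422,0.0157,0],"dr":[0,0,0]}
  ]
}}

```text
t: 12.6
tcp_pos: [0.4773, 0.2056, 0.0755]
tcp_rot: [[0.286, 0.937, 0.2], [0.768, -0.349, 0.537], [0.573, -0.0, -0.819]]
force: [0.8, -0.4, -1.2]
opening: 0.0178
finger_force: 50.0
```

Call:
{"fn": "apply_moves", "kwargs": {
  "steps": [
    {"delta_pos":[-0.0025,-0.0067,0],"dr":[0,0,0]},
    {"delta_pos":[-0.005,-0.0133,0],"dr":[0,0,0]},
    {"delta_pos":[-0.0075,-0.02,0],"dr":[0,0,0]},
    {"delta_pos":[-0.01,-0.0267,0],"dr":[0,0,0]},
    {"delta_pos":[-0.0116,-0.031,0],"dr":[0,0,0]}
  ]
}}

```text
t: 13.1
tcp_pos: [0.4679, 0.1801, 0.0755]
tcp_rot: [[0.287, 0.937, 0.201], [0.767, -0.35, 0.537], [0.574, -0.0, -0.819]]
force: [1.3, 2.6, -1.0]
opening: 0.0181
finger_force: 50.0
```

The pull meets about 3 N, as the bolt's friction should give. I continue the draw.

Call:
{"fn": "apply_moves", "kwargs": {
  "steps": [
    {"delta_pos":[-0.0025,-0.0067,0],"dr":[0,0,0]},
    {"delta_pos":[-0.005,-0.0133,0],"dr":[0,0,0]},
    {"delta_pos":[-0.0075,-0.02,0],"dr":[0,0,0]},
    {"delta_pos":[-0.01,-0.0267,0],"dr":[0,0,0]},
    {"delta_pos":[-0.0116,-0.031,0],"dr":[0,0,0]},
    {"delta_pos":[-0.0116,-0.031,0],"dr":[0,0,0]},
    {"delta_pos":[-0.0116,-0.031,0],"dr":[0,0,0]}
  ]
}}

```text
t: 13.8
tcp_pos: [0.4588, 0.156, 0.0757]
tcp_rot: [[0.286, 0.937, 0.2], [0.767, -0.35, 0.538], [0.574, -0.0, -0.819]]
force: [2.3, 7.3, 1.6]
opening: 0.0177
finger_force: 50.0
```

Call:
{"fn": "apply_moves", "kwargs": {
  "steps": [
    {"delta_pos":[-0.0009,-0.0023,0],"dr":[0,0,0]},
    {"delta_pos":[-0.0009,-0.0023,0],"dr":[0,0,0]},
    {"delta_pos":[-0.0009,-0.0023,0],"dr":[0,0,0]}
  ]
}}

```text
t: 14.1
tcp_pos: [0.4582, 0.155, 0.0763]
tcp_rot: [[0.286, 0.937, 0.201], [0.766, -0.349, 0.54], [0.576, -0.001, -0.818]]
force: [6.4, 15.8, 8.4]
opening: 0.0179
finger_force: 50.0
```

The end stop is reached: force rose to 17 N for 1 mm of motion. Now I unhook.

Call:
{"fn": "apply_moves", "kwargs": {
  "steps": [
    {"delta_pos":[0.0032,0.0086,0],"dr":[0,0,0]},
    {"delta_pos":[0.0064,0.0172,0],"dr":[0,0,0]},
    {"delta_pos":[0.0096,0.0258,0],"dr":[0,0,0]},
    {"delta_pos":[0.0096,0.0258,0],"dr":[0,0,0]},
    {"delta_pos":[0.0201,0.0218,0],"dr":[0,0,0]},
    {"delta_pos":[0.0306,0.0178,0],"dr":[0,0,0]},
    {"delta_pos":[0.0412,0.0138,0],"dr":[0,0,0]},
    {"delta_pos":[0.0518,0.0101,0],"dr":[0,0,0]},
    {"delta_pos":[0.0518,0.0101,0],"dr":[0,0,0]},
    {"delta_pos":[0.0518,0.0101,0],"dr":[0,0,0]}
  ]
}}

```text
t: 15.1
tcp_pos: [0.4994, 0.1621, 0.0754]
tcp_rot: [[0.287, 0.937, 0.2], [0.768, -0.35, 0.537], [0.573, -0.0, -0.819]]
force: [-0.5, 0.3, -1.5]
opening: 0.0178
finger_force: 50.0
```

```bash
python3 - <<'E'
from h import *
s=read_state();a=(s['tcp_pos'],s['tcp_rot']);print(s['force'],delta(a,tgt(19,-52,228,35)))
for w in(tgt(0,-52,172,12),tgt(-125,-52,160,12)):
    print(w[0],*delta(a,w));a=w
E
```

```text
[-0.5209  0.3481 -1.5189] (array([-0.0005, -0.0011,  0.0003]), array([ 0.    , -0.0001,  0.0001]))
[0.4771 0.1023 0.1093] [-0.0279 -0.0746  0.0424] [-0.1197  0.0445  0.0001]
[ 0.4335 -0.0148  0.0973] [-0.0546 -0.1464 -0.015 ] [0. 0. 0.]
```

Call:
{"fn": "apply_moves", "kwargs": {
  "steps": [
    {"delta_pos":[-0.0056,-0.0149,0.0085],"dr":[-0.024,0.009,0]},
    {"delta_pos":[-0.0112,-0.0298,0.017],"dr":[-0.048,0.018,0]},
    {"delta_pos":[-0.0168,-0.0447,0.0255],"dr":[-0.072,0.027,0]},
    {"delta_pos":[-0.0224,-0.0596,0.034],"dr":[-0.096,0.036,0]},
    {"delta_pos":[-0.0279,-0.0746,0.0424],"dr":[-0.1197,0.0445,0]},
    {"delta_pos":[-0.0279,-0.0746,0.0424],"dr":[-0.1197,0.0445,0]},
    {"delta_pos":[-0.0279,-0.0746,0.0424],"dr":[-0.1197,0.0445,0]}
  ]
}}

```text
t: 15.8
tcp_pos: [0.4767, 0.1034, 0.1092]
tcp_rot: [[0.341, 0.937, 0.073], [0.916, -0.348, 0.197], [0.21, -0.0, -0.978]]
force: [-0.9, 0.6, -1.6]
opening: 0.0173
finger_force: 50.0
```

Call:
{"fn": "apply_moves", "kwargs": {
  "steps": [
    {"delta_pos":[-0.0109,-0.0293,-0.003],"dr":[0,0,0]},
    {"delta_pos":[-0.0218,-0.0586,-0.006],"dr":[0,0,0]},
    {"delta_pos":[-0.0327,-0.0878,-0.009],"dr":[0,0,0]},
    {"delta_pos":[-0.0437,-0.1171,-0.012],"dr":[0,0,0]},
    {"delta_pos":[-0.0546,-0.1464,-0.015],"dr":[0,0,0]},
    {"delta_pos":[-0.0546,-0.1464,-0.015],"dr":[0,0,0]},
    {"delta_pos":[-0.0546,-0.1464,-0.015],"dr":[0,0,0]}
  ]
}}

```text
t: 16.5
tcp_pos: [0.433, -0.0146, 0.0968]
tcp_rot: [[0.344, 0.936, 0.073], [0.915, -0.351, 0.197], [0.21, -0.001, -0.978]]
force: [0.9, -0.5, -1.4]
opening: 0.0177
finger_force: 50.0
```

```bash
python3 - <<'E'
from h import *
f=grab_frame('top');g=grab_frame('side');s=read_state();print(s['t'],s['force'],s['tcp_pos'])
c=g['img'][130:210,240:310]
c=np.clip(c.astype(float)*1.5,0,255).astype(np.uint8)
a=cv2.resize(f['img'][155:275,185:335],(500,400),interpolation=3)
cv2.imwrite('pics/p5.png',np.hstack([cv2.resize(c,(300,400),interpolation=3),a])[...,::-1])
h=np.array([np.cos(AZ),np.sin(AZ)])
for x in(.025,-.01):print((proj(g,np.r_[T+h*x,.21])-[240,130])*[300/70,5],(proj(g,np.r_[T+h*x,.25])-[240,130])*[300/70,5])
rest=(np.array([.4201,.0242,.0312]),np.array([[.981,-.196,0],[-.196,-.981,0],[0,0,-1]]))
print(delta((s['tcp_pos'],s['tcp_rot']),rest))
E
```

```text
16.6 [ 0.209   0.6115 -2.0548] [ 0.4333 -0.014   0.0971]
[[149.7021 174.9532]] [[148.3651 128.6686]]
[[148.26   187.5215]] [[146.8821 140.4098]]
(array([-0.0165,  0.0478, -0.0824]), array([-0.0356,  0.0636, -0.4473]))
```

View pics/p5.png

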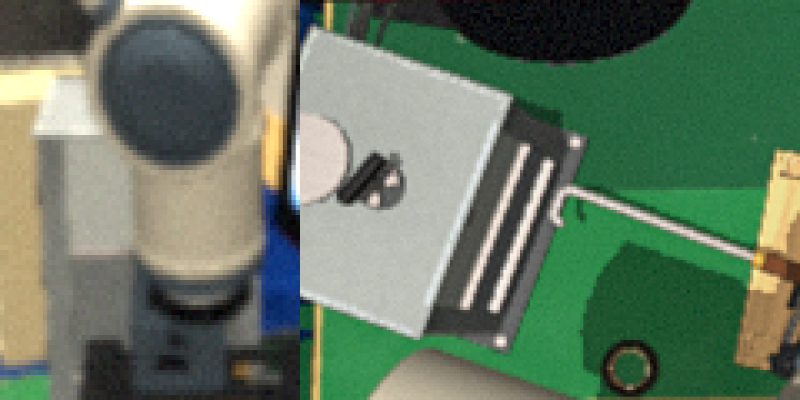

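The rod is out and the plunger is still turned in its notch. I swing back to the rest.

Call:
{"fn": "apply_moves", "kwargs": {
  "steps": [
    {"delta_pos":[-0.01,0,0.0125],"dr":[-0.0036,0.0064,-0.0447]},
    {"delta_pos":[-0.022,0.005,0.0225],"dr":[-0.0071,0.0127,-0.0895]},
    {"delta_pos":[-0.035,0.01,0.0275],"dr":[-0.0107,0.0191,-0.1342]},
    {"delta_pos":[-0.045,0.015,0.0275],"dr":[-0.0142,0.0254,-0.1789]},
    {"delta_pos":[-0.0565,0.02,0.0275],"dr":[-0.0178,0.0318,-0.2237]},
    {"delta_pos":[-0.0565,0.028,0.0275],"dr":[-0.0214,0.0382,-0.2684]},
    {"delta_pos":[-0.0565,0.036,0.0275],"dr":[-0.0249,0.0445,-0.3131]},
    {"delta_pos":[-0.0565,0.042,0.0275],"dr":[-0.0285,0.0509,-0.3578]},
    {"delta_pos":[-0.0565,0.0478,0.0275],"dr":[-0.032,0.0572,-0.4026]},
    {"delta_pos":[-0.0565,0.0478,0.0275],"dr":[-0.0356,0.0636,-0.4473]},
    {"delta_pos":[-0.0565,0.0478,0.0275],"dr":[-0.0356,0.0636,-0.4473]},
    {"delta_pos":[-0.0565,0.0478,0.0275],"dr":[-0.0356,0.0636,-0.4473]}
  ]
}}

```text
t: 17.8
tcp_pos: [0.3881, 0.0243, 0.1192]
tcp_rot: [[0.982, -0.19, -0.001], [-0.19, -0.982, 0.001], [-0.001, -0.0, -1.0]]
force: [-0.1, 0.1, -1.6]
opening: 0.0179
finger_force: 50.0
```

```bash
python3 - <<'E'
from h import *
s=read_state();print(s['t'],s['tcp_pos'],s['tcp_rot'])
rest=(np.array([.4201,.0242,.0312]),np.array([[.981,-.196,0],[-.196,-.981,0],[0,0,-1]]))
print(delta((s['tcp_pos'],s['tcp_rot']),rest))
E
```

```text
17.8 [0.3881 0.0243 0.1192] [[ 0.9818 -0.1898 -0.0009]
 [-0.1898 -0.9818  0.0006]
 [-0.001  -0.0004 -1.    ]]
(array([ 0.04  , -0.0001, -0.11  ]), array([-0.0002, -0.0003, -0.002 ]))
```

Call:
{"fn": "apply_moves", "kwargs": {
  "steps": [
    {"delta_pos":[0.02,0,-0.01],"dr":[0,0,-0.002]},
    {"delta_pos":[0.04,0,-0.03],"dr":[0,0,-0.002]},
    {"delta_pos":[0.04,0,-0.055],"dr":[0,0,-0.002]},
    {"delta_pos":[0.04,0,-0.075],"dr":[0,0,-0.002]},
    {"delta_pos":[0.04,0,-0.09],"dr":[0,0,-0.002]},
    {"delta_pos":[0.04,0,-0.1],"dr":[0,0,-0.002]},
    {"delta_pos":[0.04,0,-0.105],"dr":[0,0,-0.002]},
    {"delta_pos":[0.04,0,-0.109],"dr":[0,0,-0.002]},
    {"delta_pos":[0.04,0,-0.109],"dr":[0,0,-0.002]},
    {"delta_pos":[0.04,0,-0.109],"dr":[0,0,-0.002]}
  ]
}}

```text
t: 18.8
tcp_pos: [0.4204, 0.0236, 0.0325]
tcp_rot: [[0.98, -0.201, -0.001], [-0.201, -0.98, -0.0], [-0.0, 0.0, -1.0]]
force: [-0.6, -0.3, -2.5]
opening: 0.0177
finger_force: 50.0
```

Now release gently and lift.

Call:
{"fn": "apply_moves", "kwargs": {
  "steps": [
    {"delta_pos":[0,0,-0.0008],"dr":[0,0,0]},
    {"delta_pos":[0,0,-0.0008],"dr":[0,0,0]},
    {"delta_pos":[0,0,-0.0008],"dr":[0,0,0]},
    {"delta_pos":[0,0,-0.0008],"dr":[0,0,0]},
    {"delta_pos":[0,0,-0.0008],"dr":[0,0,0]},
    {"delta_pos":[0,0,-0.0008],"dr":[0,0,0]}
  ],
  "grip": 0.5,
  "newtons": 10
}}

```text
t: 19.4
tcp_pos: [0.4202, 0.0236, 0.0315]
tcp_rot: [[0.979, -0.202, -0.001], [-0.202, -0.979, -0.0], [-0.001, 0.001, -1.0]]
force: [0.9, -0.2, 0.1]
opening: 0.0459
finger_force: 0.0
```

Call:
{"fn": "apply_moves", "kwargs": {
  "steps": [
    {"delta_pos":[0,0,0.03],"dr":[0,0,0]},
    {"delta_pos":[0,0,0.08],"dr":[0,0,0]},
    {"delta_pos":[0,0,0.14],"dr":[0,0,0]},
    {"delta_pos":[0,0,0.2],"dr":[0,0,0]},
    {"delta_pos":[-0.02,-0.05,0.26],"dr":[0,0,0]},
    {"delta_pos":[-0.02,-0.1,0.32],"dr":[0,0,0]},
    {"delta_pos":[-0.02,-0.15,0.36],"dr":[0,0,0]},
    {"delta_pos":[-0.02,-0.2,0.4],"dr":[0,0,0]},
    {"delta_pos":[-0.02,-0.25,0.4],"dr":[0,0,0]},
    {"delta_pos":[-0.02,-0.3,0.4],"dr":[0,0,0]},
    {"delta_pos":[-0.02,-0.35,0.4],"dr":[0,0,0]},
    {"delta_pos":[-0.02,-0.35,0.4],"dr":[0,0,0]}
  ]
}}

```text
t: 20.6
tcp_pos: [0.4039, -0.2609, 0.3512]
tcp_rot: [[0.979, -0.206, -0.001], [-0.206, -0.979, -0.001], [-0.001, 0.002, -1.0]]
force: [0.2, -0.2, -0.4]
opening: 0.0458
finger_force: 0.0
```

```bash
python3 - <<'E'
from h import *
f=grab_frame('top');g=grab_frame('side');s=read_state();print(s['t'],s['force'],s['tcp_pos'])
c=g['img'][130:210,240:310]
c=np.clip(c.astype(float)*1.5,0,255).astype(np.uint8)
a=cv2.resize(f['img'][155:275,185:335],(500,400),interpolation=3)
b=cv2.resize(g['img'][220:265,240:340],(444,200),interpolation=3)
C=np.zeros((600,800,3),np.uint8);C[:400,:300]=cv2.resize(c,(300,400),interpolation=3);C[:400,300:]=a;C[400:,:444]=b
cv2.imwrite('pics/p6.png',C[...,::-1])
im=f['img'];hsv=cv2.cvtColor(im,cv2.COLOR_RGB2HSV);H,S,V=[hsv[...,i].astype(int) for i in range(3)]
roi=np.zeros(H.shape,bool);roi[195:272,310:350]=1
m=(roi&(H<20)&(S>80)&(V<=150)).astype(np.uint8);n,l,st,ce=cv2.connectedComponentsWithStats(m);k=1+st[1:,4].argmax()
b=np.argwhere(l==k)[:,::-1];print('handle',len(b),cv2.minAreaRect((toz(f,b,.054)[:,:2]*1000).astype(np.float32)))
E
```

```text
20.7 [ 0.0484  0.9402 -0.7802] [ 0.4038 -0.2569  0.3511]
handle 204 ((419.4089660644531, 24.2625675201416), (18.631074905395508, 118.27210998535156), 79.05460357666016)
```

View pics/p6.png

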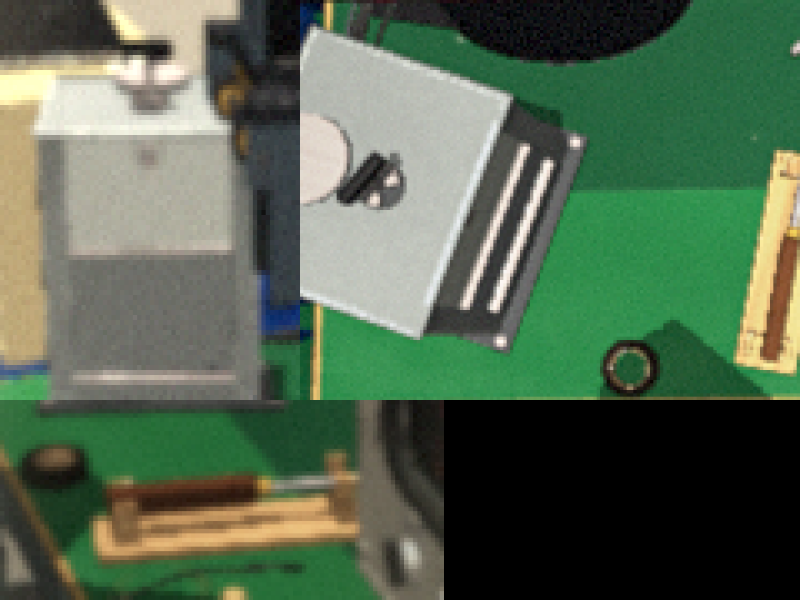

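The handle is back to within 0.2 mm of where it lay. To check the bolt, I compare the faint spot behind the clear front before and after.

```bash
python3 - <<'E'
from h import *
g=grab_frame('side');n=cv2.cvtColor(g['img'],cv2.COLOR_RGB2GRAY).astype(int)
o=cv2.cvtColor(cv2.imread('pics/side0.png'),cv2.COLOR_BGR2GRAY).astype(int)
for k in(o,n):print('\n'.join(' '.join('%3d'%v for v in r) for r in k[154:174,268:282]),'\n')
h=np.array([np.cos(AZ),np.sin(AZ)])
for x in(.025,-.005,-.01):print(x,[proj(g,np.r_[T+h*x,z])[0] for z in(.25,.21)])
E
```

```text
149 146 150 152 146 151 149 147 149 150 149 149 149 147
158 160 159 158 158 157 158 157 153 156 150 156 155 152
154 153 153 151 155 151 154 150 147 147 147 147 147 146
117 116 111 112 115 118 116 110 108 108 105 110 113 110
111 108 105 100 105 112 111 107 106 102 102 105 111 110
113 110 110 108 109 113 115 117 109 108 107 111 109 114
114 116 111 104 108 114 113 116 111 104 107 108 111 112
113 111 106 108 108 111 114 112 109 107 106 110 110 112
114 110 111 109 110 111 111 112 111 108 108 111 113 112
111 110 112 117 108 110 111 114 113 110 111 115 113 112
114 113 113 113 109 110 113 112 113 108 113 114 111 111
114 112 114 112 110 114 110 110 111 111 112 113 113 113
110 109 109 110 110 114 111 112 110 113 113 114 114 111
112 112 111 110 112 109 113 113 111 111 113 113 111 113
109 113 115 114 109 113 110 108 110 110 113 111 111 108
113 113 113 113 109 110 112 112 111 112 110 113 113 110
110 114 109 114 109 111 112 112 113 112 112 111 111 112
113 112 112 112 113 111 110 113 111 113 113 111 112 112
116 111 113 112 111 111 109 113 114 110 112 112 110 109
114 113 111 112 112 113 113 113 110 
[... 639 characters left out ...]
16 116 114 116 115 116 116 116 117 113 115 115 112 114
115 113 117 113 116 116 116 114 118 117 113 116 117 114
115 114 115 118 117 115 115 117 116 115 116 116 118 113
117 114 118 113 119 112 116 115 115 114 117 115 119 116
116 116 115 113 114 119 119 114 116 114 114 116 114 116
116 118 116 116 114 112 113 116 114 117 117 115 118 115
112 114 119 116 117 118 115 114 116 115 116 113 114 117
116 115 116 114 114 113 117 117 118 114 112 117 115 111
114 111 115 116 117 116 117 115 113 114 113 118 117 115 

0.025 [array([274.6185, 155.7337]), array([274.9305, 164.9906])]
-0.005 [array([274.3228, 157.7406]), array([274.6429, 167.139 ])]
-0.01 [array([274.2725, 158.082 ]), array([274.594 , 167.5043])]
```

The bolt's front end now shows at rows 159–163, where there was nothing before. Together with the hard stop felt at the expected 35 mm, this shows the bolt is drawn. Handing in.

```bash
python3 -c "
from plant import *
print(job_done())"
```

```text
the job is handed in; nothing more can be done
None
```

I handed in the job after about 21 s of the 67 s allowed: the plunger stands in its rest notch, the bolt is drawn to its end stop, the rod is back in its saddles within about 0.2 mm, and no bystander was handled; the verdict was not shown.

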